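# Pack the drawer pan flush and sweep-check it

### The arm

A 6-joint arm with a two-finger parallel gripper is mounted at the origin on the work surface. World frame = base frame: x ahead of the robot, y to its left, z up, the work surface at z = 0. Lengths are in m, angles in rad, forces in N, time in s.
With the tool pointing down it reaches from about 0.35 to 0.8 m from the base axis. Payload 7.3 kg.
Tool frame: the origin (TCP) lies midway between the tips of the shut fingers; the grasp point (between the pads) lies 19 mm behind it; z points along the fingers, y is the direction in which the jaws open and shut (so a half turn about z gives the same grasp; the last joint's range is limited). The gripper opens to 85 mm and grips with 20 to 120 N. Pads are 22 mm wide; open, the fingers measure 114 mm over their backs; the gripper's body (76 mm by 85 mm) begins 54 mm behind the grasp point. The pads swing forward as they close: fully open they stand 13 mm farther back than shut.
Start: joints at [-1.27, 0.342, 1.524, -0, 1.275, -0.146], TCP at [0.227, -0.473, 0.231] pointing down, gripper open.
Joint ranges: [-2.53, 2.53], [-0.77, 2.02], [0.04, 2.7], [-1, 4.14], [0.28, 2.66], [-3.11, 3.11]. Speed limits (rad/s): [2.57, 2.57, 3.14, 3.14, 3.14, 3.14].

### API

Orientations are given as a 3x3 rotation matrix whose columns are the frame's x, y, z axes.
In Python, from bench import manip gives the robot as it stands. The module is installed in compiled form; this text tells all that it offers. Calls block until the motion is done:
- manip.move_ptp(position, orientation): joint-space move of the TCP to a pose.
- manip.movel(position, rot=None, speed=0.15, force_limit=None): straight line of the TCP; rot=None keeps the orientation; speed is the mean speed in m/s. With force_limit (N) it stops when the force on the tool has changed by that much, and returns True; else False.
- manip.movej(angles): joint-space move.
- manip.command_gripper(opening): finger opening in m; the grip force is fixed at half the most; returns when the fingers have stopped.
- manip.sleep(seconds).
- manip.inverse_kinematics(position, orientation): joint angles nearest the present ones, or None.
- manip.get_state(): the state.
- manip.camera(name): name is "scene" or "top" or "wrist"; returns the picture (480x640x3 uint8, blue, green, red); there is no depth.
- manip.calibration(name): a dict with "fx", "fy", "cx", "cy" (pixels), "dist" ([k1, k2, p1, p2, k3] as OpenCV has them; the pictures are not rectified), "extrinsics" (4x4, takes a point from camera to world coordinates). Camera axes: x right, y up, looking along -z (the intrinsics and any distortion apply to the point x, -y, -z); pixel columns grow to the right and rows downward; lengths in m; the calibration is good to about 2 mm. A picture is of the moment at which its call begins: read the wrist's pose just before it. calibration takes no time and is no camera call; for the wrist camera it gives the pose at the moment of the call.
A pose or a line that the arm cannot do raises manip.IKError and nothing moves.
- manip.sign_off(): hands the job in, once; it reports no verdict.
Trained networks look in the newest picture that a camera, given by its name, has taken for a name from the list of things; names that differ only in an ending like _2 or _b are one class to them, and where a whole thing is asked for, a point or a joint stands for the part that bears it (a point fixed in the world has none). Each returns a list of dicts, best first, with "p" (0 to 1); they miss things now and then, are a little off and sometimes report something else, mostly with a low value. They report only what shows in the picture. A call takes as long as a camera call. They do not tell look-alikes from the thing itself.
- manip.find_in(camera, label): "bbox" ([left, top, right, bottom] in pixels, round what is visible of it).
The state is a dict: "time_s": time; "joint_pos": joint angles; "dq": joint speeds; "effort": joint torques, N m; "tool_pos": TCP position; "orientation": TCP orientation; "ft_force": force on the tool from outside, world axes, zero at the start; "wrist_torque": the same for the moment, N m; "grip_width": finger opening in m.
Only numpy, scipy, OpenCV 4.12 (cv2) and the standard library are available. Lean on these libraries where they do the work, as an engineer would, in place of code of your own. Each camera call takes 0.05 s, during which the arm holds its last target.

### The job

Fill the slate-grey drawer pan with all three screw cassettes, each lying flat on the pan floor with its carry grip up so that nothing stands above the rim: tip over the green one that stands on edge in the pan, and set in, without dropping them, the red and yellow ones from the sloping rack. Then check it by touch: rest the sweeping float across the rim at the end nearest the robot, sweep it along the rim to the far end, and stand it back on the middle of its black rubber pad. Leave the jar, the can and the wrench where they are.

Things in the scene. Friction and masses are not known exactly. Their poses are not given: they have to be found in the camera images.
- pan: slate-grey open steel drawer pan, fixed: outside 184 x 126 x 47 mm (x, y, z), walls and floor 5 mm, inside 174 x 116 mm, 42 mm deep. Origin: centre of its underside, on the bench. Its -x end is nearest the robot. The three cassettes fit side by side along its x, their lengths along its y, with 24 mm to spare in all
- pan_rim (a point): point at the centre of the pan's mouth, at rim height (47 mm above the bench); axes as the pan's
- green_cassette: green cassette: case 50 x 110 x 22 mm (its x, y, z), dark carry grip 16 x 30 x 16 mm (x, y, z) on the middle of its lid. Origin: centre of underside; z points out of the grip side. 0.18-0.35 kg. Starts on its long edge across the pan, 8 mm above the rim, grip to the robot, underside 56-64 mm from the far inner wall; pushed at the top edge away from the robot it falls flat into the far third
- red_cassette: red cassette: case 50 x 110 x 22 mm (its x, y, z), dark carry grip 16 x 30 x 16 mm (x, y, z) on the middle of its lid. Origin: centre of underside; z points out of the grip side. 0.18-0.35 kg. Starts on the lower place of the rack, leaning 30 degrees, grip out
- yellow_cassette: yellow cassette: case 50 x 110 x 22 mm (its x, y, z), dark carry grip 16 x 30 x 16 mm (x, y, z) on the middle of its lid. Origin: centre of underside; z points out of the grip side. 0.18-0.35 kg. Starts on the upper place of the rack, leaning 30 degrees, grip out
- rack: slate-grey fixed rack, 125 x 150 x 92 mm (x, y, z): a plate falling at 30 degrees from its tall side, next the robot, to its low +x side away from the robot, with two cross ledges 9 mm high; a cassette lies against each, one above the other, length along the rack's y, grip side facing up and away from the robot. Origin: centre of its foot, on the bench. It stands left or right of the pan
- float: sweeping float: aluminium foot 30 x 170 x 10 mm (x, y, z) with an upright wooden grip on top, 14 mm thick (x), 90 mm long (y), from 10 to 55 mm above the underside. 0.15 to 0.31 kg. Origin: centre of the flat underside. At the start it stands on the pad
- pad: black rubber pad, 120 x 220 x 4 mm, fixed on the bench. Origin: centre of its underside. It lies on the side of the pan away from the rack
- jar: bystander: closed amber glass jar, 60 mm across, 85 mm tall, standing on the bench; origin centre of its underside
- can: bystander: can with an orange band, 52 mm across, 110 mm tall, standing; origin centre of its underside
- wrench: bystander: steel wrench, 160 mm long, lying flat on the bench between robot and pan; origin on the bench under its middle
There are look-alikes about, which are no part of the job. What is shaped like the yellow_cassette but blue is not meant.

How it is judged:
By the outcome, as a careful person would: the job done as asked, in the order asked, and still so for the second after the job is handed in, with the robot touching nothing.
It also fails if it takes over 72 s, if anything falls off the work surface, if the arm or the gripper's body presses on something with over 40 N, if the wrist force passes 120 N, or if a joint passes its speed limit or range.

## Working session

There is one attempt and no reset: what is moved stays moved. The work goes in short steps, each a Python script; the robot and the scene stay as the last script left them, time stands still between calls to the robot, and variables do not carry over. Pictures are saved under pics/ and viewed, and the job is handed in when it is done.

```bash
ls; mkdir -p pics; python3 - <<'E'
from bench import manip
import cv2,numpy as np
np.set_printoptions(precision=4,suppress=True)
for c in ["scene","top","wrist"]:
    im=manip.camera(c); cv2.imwrite(f"pics/{c}0.png",im)
    k=manip.calibration(c); print(c,k["fx"],k["fy"],k["cx"],k["cy"],k["dist"]); print(np.array(k["extrinsics"]))
    for l in ["pan","green_cassette","red_cassette","yellow_cassette","rack","float","pad","jar","can","wrench"]:
        print(l,[( [int(v) for v in d["bbox"]],round(d["p"],2)) for d in manip.find_in(c,l)])
s=manip.get_state(); print(s)
E
```

```text
pics
scene 546.1217359533206 546.1217359533206 316.1066898720011 229.06087369813068 [0.0356 0.     0.     0.     0.    ]
[[-0.3992 -0.6573  0.6393  1.257 ]
 [ 0.9168 -0.2799  0.2847  0.3154]
 [-0.0083  0.6997  0.7143  0.896 ]
 [ 0.      0.      0.      1.    ]]
pan [([258, 221, 350, 309], 0.79)]
green_cassette [([275, 245, 326, 281], 0.59), ([433, 267, 496, 304], 0.19), ([311, 305, 346, 355], 0.18)]
red_cassette [([436, 266, 496, 305], 0.89)]
yellow_cassette [([374, 312, 439, 355], 0.95), ([431, 233, 494, 270], 0.76), ([464, 204, 519, 232], 0.57)]
rack [([421, 229, 511, 318], 0.58), ([167, 175, 269, 243], 0.26)]
float [([179, 189, 252, 229], 0.61)]
pad [([167, 177, 269, 243], 0.77), ([256, 218, 350, 308], 0.54)]
jar [([311, 307, 346, 357], 0.76)]
can [([228, 274, 260, 330], 0.65)]
wrench [([320, 201, 388, 232], 0.73)]
top 594.15358809696 594.15358809696 323.33405375568157 237.20174842683636 [0.011 0.    0.    0.    0.   ]
[[-0.0274  0.9859 -0.1654  0.3514]
 [-0.9996 -0.0263  0.0089  0.0043]
 [ 0.0044  0.1655  0.9862  1.145 ]
 [ 0.      0.      0.      1.    ]]
pan [([289, 169, 364, 2
[... 850 characters left out ...]
0.3743]
 [ 0.      0.      0.      1.    ]]
pan []
green_cassette []
red_cassette []
yellow_cassette []
rack []
float []
pad []
jar []
can []
wrench []
{'time_s': 1.65, 'joint_pos': array([-1.27  ,  0.342 ,  1.5241, -0.    ,  1.2754, -0.146 ]), 'dq': array([ 0.0005, -0.0008,  0.0015, -0.0003,  0.0001, -0.0008]), 'effort': array([ -0.001 , -43.3553, -24.627 ,  -0.0003,   0.0001,   0.    ]), 'tool_pos': array([ 0.2269, -0.4735,  0.2313]), 'orientation': array([[ 0.9018,  0.4321,  0.    ],
       [ 0.4321, -0.9018, -0.0001],
       [-0.    ,  0.0001, -1.    ]]), 'ft_force': array([-0.877 ,  0.0564, -0.2582]), 'wrist_torque': array([ 0.0014, -0.0072, -0.0202]), 'grip_width': 0.08563770861677701}
```

View pics/scene0.png

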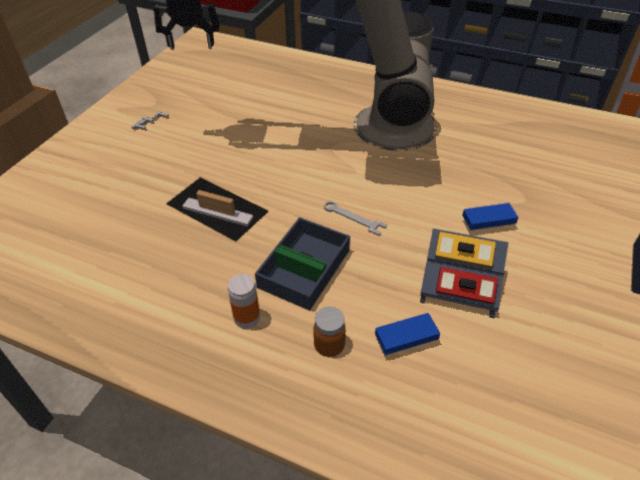

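View pics/top0.png

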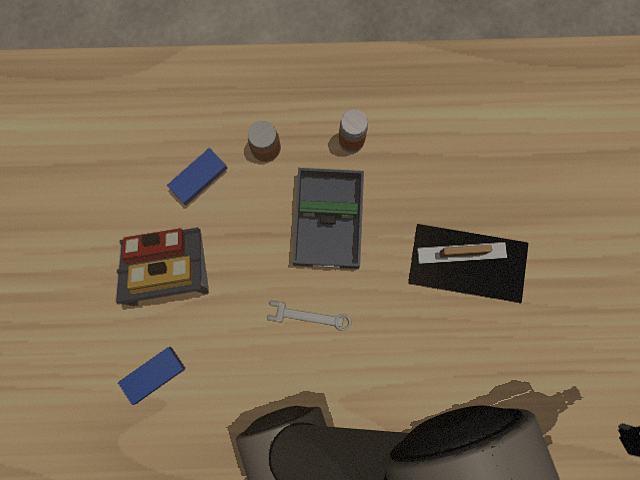

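The top picture shows the pan at (329,218) with the green cassette on edge at (328,210). The rack is on the left, with red at (153,243) and yellow at (160,273). The blue look-alikes are at (197,176) and (151,376). The float at (462,252) stands off-centre on the pad at (468,263). The can is at (353,130), the jar at (264,141) and the wrench at (308,316). The scene picture agrees: red (466,285), yellow (466,250).

Candidates: for yellow, only (160,273) in top is yellow with a grip up, and the other two are blue. Red, green and float are each unique.

```bash
cat > h.py <<'E'
from bench import manip
import cv2,numpy as np
from scipy.optimize import least_squares
from scipy.spatial.transform import Rotation as R
np.set_printoptions(precision=4,suppress=True)
def cal(c):
    k=manip.calibration(c); K=np.array([[k["fx"],0,k["cx"]],[0,k["fy"],k["cy"]],[0,0,1.]])
    return dict(K=K,d=np.array(k["dist"],float),T=np.array(k["extrinsics"]))
def proj(C,P):
    P=np.atleast_2d(P); Ti=np.linalg.inv(C["T"]); q=P@Ti[:3,:3].T+Ti[:3,3]; q=q*[1,-1,-1]
    return cv2.projectPoints(q.reshape(-1,1,3),np.zeros(3),np.zeros(3),C["K"],C["d"])[0].reshape(-1,2)
def back(C,uv,z):
    uv=np.atleast_2d(np.array(uv,float)); n=cv2.undistortPoints(uv.reshape(-1,1,2),C["K"],C["d"]).reshape(-1,2)
    d=np.c_[n[:,0],-n[:,1],-np.ones(len(n))]@C["T"][:3,:3].T; o=C["T"][:3,3]
    return o+d*((z-o[2])/d[:,2])[:,None]
def down(yaw): # tool x axis at yaw in world, z down
    c,s=np.cos(yaw),np.sin(yaw); return np.array([[c,s,0],[s,-c,0],[0,0,-1.]])
def t(): return manip.get_state()["time_s"]
E
python3 - <<'E'
from h import *
C=cal("top")
print("pan rim",back(C,[[299,169],[364,171],[359,268],[290,267]],0.047))
print("pad",back(C,[[416,225],[528,242],[523,301],[409,284]],0.004))
print("jar,can tops",back(C,[[262,130]],.085),back(C,[[353,120]],.11))
print("wrench",back(C,[[271,310],[350,322]],0))
print("red,yel",back(C,[[153,243],[160,273]],0.06))
s=manip.get_state()
print(np.array(manip.calibration("wrist")["extrinsics"])[:3,3]-s["tool_pos"])
for p,y in [([.41,.27,.25],0),([.47,0.0,.27],0),([.41,-.2,.2],0)]:
    print(p,manip.inverse_kinematics(p,down(y)),manip.inverse_kinematics(p,down(y+np.pi)))
E
```

```text
pan rim [[ 0.6688  0.0373  0.047 ]
 [ 0.6616 -0.0867  0.047 ]
 [ 0.4757 -0.0702  0.047 ]
 [ 0.481   0.0579  0.047 ]]
pad [[ 0.5621 -0.1877  0.004 ]
 [ 0.5226 -0.4037  0.004 ]
 [ 0.4088 -0.3844  0.004 ]
 [ 0.4471 -0.1681  0.004 ]]
jar,can tops [[0.7347 0.1035 0.085 ]] [[ 0.7404 -0.0651  0.11  ]]
wrench [[ 0.4048  0.098   0.    ]
 [ 0.378  -0.0524  0.    ]]
red,yel [[0.5308 0.3089 0.06  ]
 [0.4749 0.295  0.06  ]]
[0.0677 0.0332 0.143 ]
[0.41, 0.27, 0.25] [ 0.4261  0.2644  1.5819 -0.      1.2953  1.9969] [ 0.4261  0.2644  1.5819 -0.      1.2953 -1.1447]
[0.47, 0.0, 0.27] [-0.1633  0.2104  1.5977 -0.      1.3335  1.4075] [-0.1633  0.2104  1.5977 -0.      1.3335 -1.7341]
[0.41, -0.2, 0.2] [-0.6221  0.2473  1.7526 -0.      1.1417  0.9487] [-0.6221  0.2473  1.7526 -0.      1.1417 -2.1929]
```

```bash
python3 - <<'E'
import cv2
a=cv2.imread("pics/top0.png")
cv2.imwrite("pics/crop_rack.png",cv2.resize(a[215:315,105:220],None,fx=6,fy=6,interpolation=cv2.INTER_CUBIC)[:600])
E
```

```text
(no output)
```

View pics/crop_rack.png

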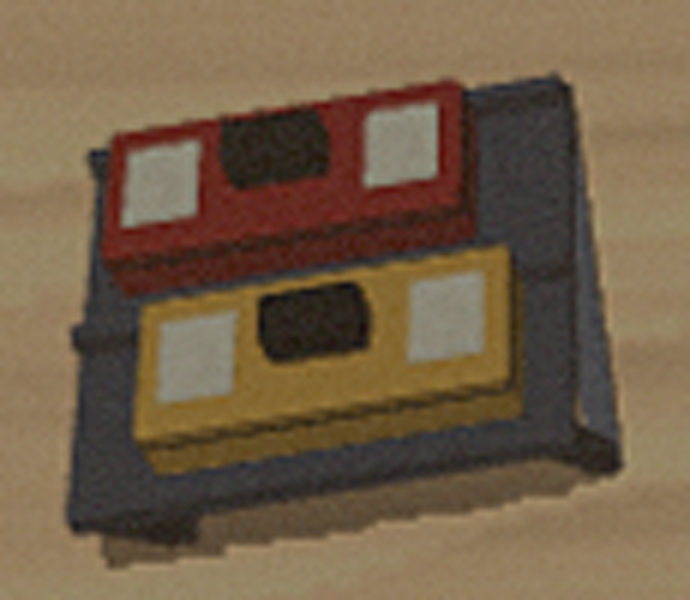

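Close crop: yellow is the upper one of the two, next to the robot, and red is the lower one. Both have their dark grips out and lie on the rack, so the choice is confirmed. Next, wrist-camera looks for precision.

```bash
cat > look.py <<'E'
from h import *
import pickle
def look(name,p=None,yaw=0,rot=None):
    if p is not None: manip.move_ptp(p,down(yaw) if rot is None else rot)
    C=cal("wrist"); im=manip.camera("wrist"); cv2.imwrite(f"pics/{name}.png",im); pickle.dump(C,open(f"{name}.pkl","wb")); return C,im
E
python3 - <<'E'
from look import *
print(t()); look("w_pad",[.42,-.28,.25]); print(t()); look("w_pan",[.50,-.02,.28]); print(t()); look("w_rack",[.43,.28,.27]); print(t(),manip.get_state()["joint_pos"])
E
```

```text
1.65
2.7667
3.875
5.1 [ 0.4252  0.292   1.4876 -0.0004  1.3619  1.9979]
```

View pics/w_pad.png

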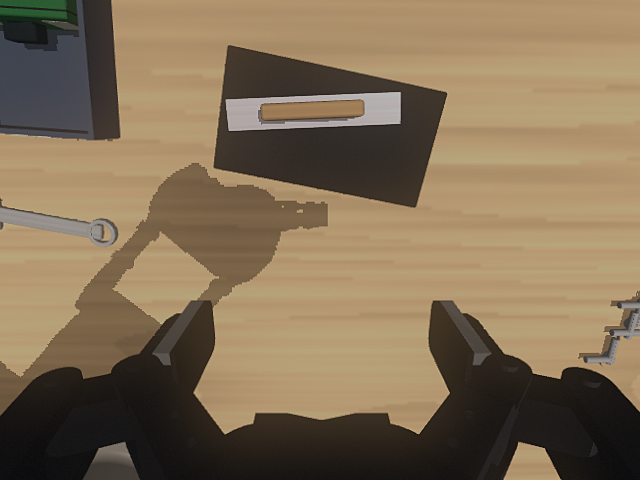

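View pics/w_pan.png

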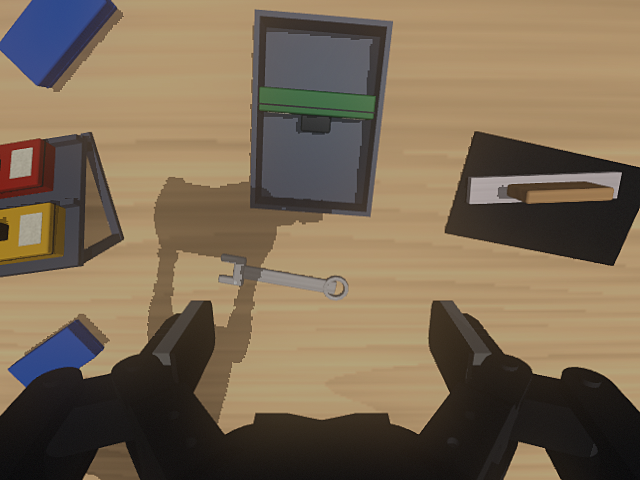

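View pics/w_rack.png

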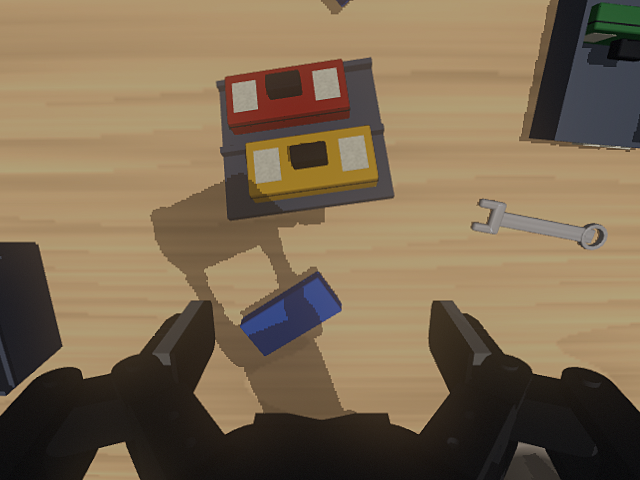

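The wrist pictures show: 
- Pad: the white float foot (227–401, 93–131) lies on the black pad, slightly rotated against it.
- Pan: outer rim corners near (256,11), (392,22), (371,216) and (250,207). The green top edge is at about y 100, with its grip toward the robot.
- Rack: red at (286,94) and yellow at (311,160).

I'll crop these up to pick corners.

```bash
python3 - <<'E'
import cv2
a=cv2.imread("pics/w_pan.png")
def c(n,o,x0,x1,y0,y1,f):
    a=cv2.imread(f"pics/{n}.png"); b=cv2.resize(a[y0:y1,x0:x1],None,fx=f,fy=f,interpolation=cv2.INTER_CUBIC)
    b=cv2.convertScaleAbs(b,alpha=1.6,beta=20)
    for i in range(x0-x0%20+20,x1,20): cv2.line(b,((i-x0)*f,0),((i-x0)*f,6),(255,0,255),1); cv2.putText(b,str(i),((i-x0)*f-10,16),0,.35,(255,0,255),1)
    for i in range(y0-y0%20+20,y1,20): cv2.line(b,(0,(i-y0)*f),(6,(i-y0)*f),(255,0,255),1); cv2.putText(b,str(i),(8,(i-y0)*f+4),0,.35,(255,0,255),1)
    print(b.shape); cv2.imwrite(f"pics/{o}.png",b)
c("w_pan","c_pan",235,415,0,150,4)
c("w_pan","c_pan2",235,415,90,235,4)
c("w_rack","c_rack",205,405,45,225,3)
c("w_pad","c_pad",200,400+60,35,215,3)
E
```

```text
(600, 720, 3)
(580, 720, 3)
(540, 600, 3)
(540, 780, 3)
```

View pics/c_pan.png

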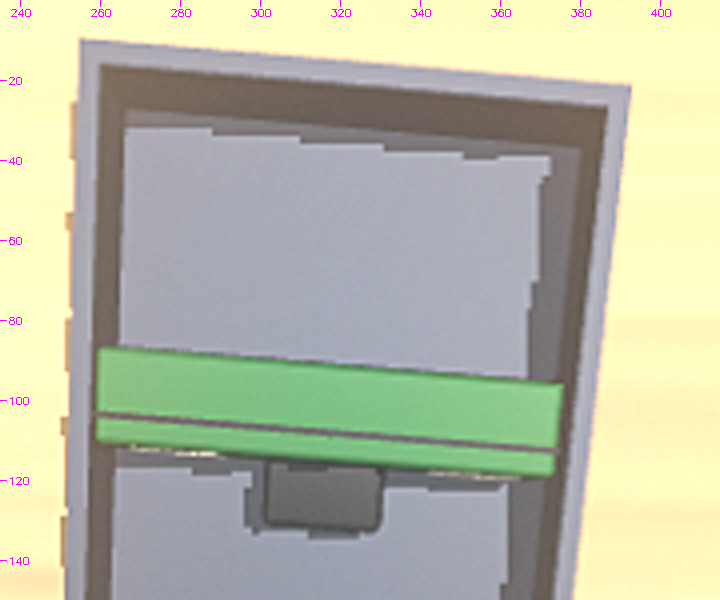

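View pics/c_pan2.png

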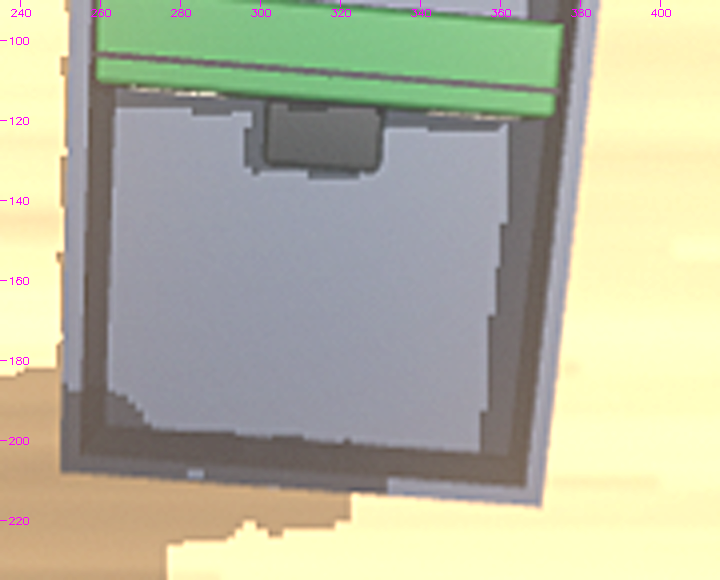

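View pics/c_rack.png

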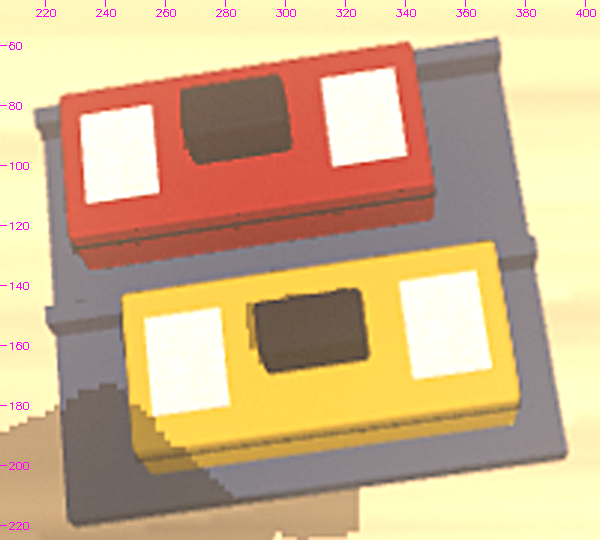

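View pics/c_pad.png

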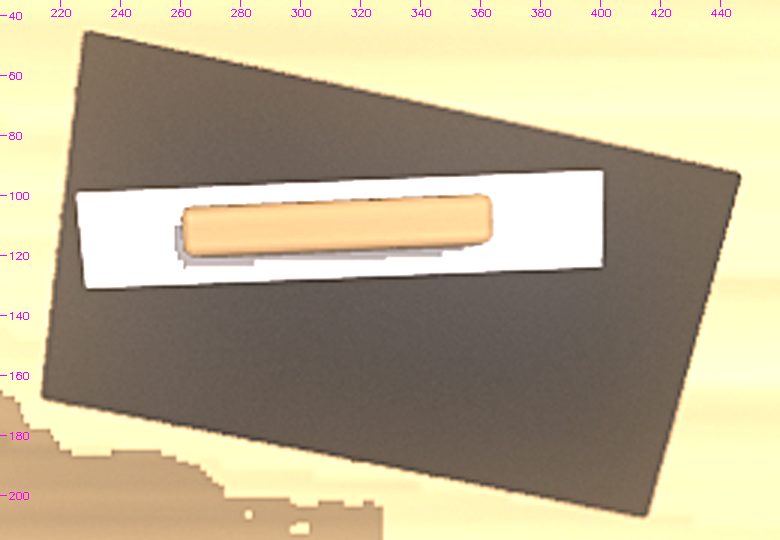

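```bash
cat > fit.py <<'E'
from h import *
import pickle
T=cal("top"); L=lambda n: pickle.load(open(n+".pkl","rb"))
def fit(name,model,obs,x0):
    f=lambda x: np.concatenate([((proj(C,model(x))-np.array(uv))*w).ravel() for C,uv,w in obs])
    s=least_squares(f,x0); print(name,s.x,"rms px",[round(float(np.sqrt(np.mean((proj(C,model(s.x))-np.array(uv))**2)),),2) for C,uv,w in obs]); return s.x
def rect(hx,hy,z): # corners far-left, far-right, near-right, near-left
    b=np.array([[hx,hy,0],[hx,-hy,0],[-hx,-hy,0],[-hx,hy,0]])
    def m(x): c,s=np.cos(x[2]),np.sin(x[2]); return b@np.array([[c,-s,0],[s,c,0],[0,0,1]]).T+[x[0],x[1],z]
    return m
def cas(tilt):
    b=np.array([[25,55,22],[25,-55,22],[-25,-55,22],[-25,55,22]])/1000.
    def m(x):
        tl=tilt if tilt is not None else x[4]
        return R.from_euler("ZY",[x[3],tl]).apply(b)+x[:3]
    return m
if __name__=="__main__":
    W=L("w_pan")
    fit("pan out",rect(.092,.063,.047),[(W,[[255,10],[392.5,21.75],[370,216.5],[250.5,207.5]],1)],[.57,-.02,-.1])
    fit("pan in",rect(.087,.058,.047),[(W,[[260,16.25],[386.75,26.75],[366.75,211.75],[255,203.75]],1)],[.57,-.02,-.1])
    fit("pan top",rect(.092,.063,.047),[(T,[[299,169],[364,171],[359,268],[290,267]],1)],[.57,-.02,-.1])
    fit("green",rect(.011,.055,.055),[(W,[[260,86.75],[375.5,96],[373.75,118.75],[259.25,110.25]],1)],[.58,-.02,-.1])
    P=L("w_pad")
    fit("pad",rect(.06,.11,.004),[(P,[[228.3,45.3],[447,93],[415.3,207],[214.3,167.3]],1)],[.48,-.28,-.1])
    fit("float",rect(.015,.085,.014),[(P,[[225.7,99],[401,91.7],[401,123.7],[229,131.3]],1)],[.48,-.28,0])
    K=L("w_rack")
    red=[[225.7,77.3],[341,59.3],[349.7,106],[228.7,124]]; rt=[[124.2,237.2],[181.7,228.8],[183.3,249.5],[122.5,258]]
    ye=[[246,143.3],[369.7,125.3],[377.7,179],[250,195.7]]; yt=[[128.8,265.8],[190.5,256.2],[190.8,278.3],[127.8,287.5]]
    for n,a,b,x0 in [("red",red,rt,[.52,.3,.05,.1]),("yellow",ye,yt,[.47,.29,.07,.1])]:
        fit(n+" both",cas(np.pi/6),[(K,a,1),(T,b,1)],x0)
        fit(n+" wrist",cas(np.pi/6),[(K,a,1)],x0)
        fit(n+" free",cas(None),[(K,a,1),(T,b,1)],x0+[.5])
E
python3 fit.py
```

```text
pan out [ 0.5776 -0.0159 -0.0762] rms px [0.45]
pan in [ 0.5777 -0.0161 -0.074 ] rms px [0.15]
pan top [ 0.5717 -0.0154 -0.0836] rms px [1.26]
green [ 0.5935 -0.0166 -0.073 ] rms px [0.8]
pad [ 0.4875 -0.2858 -0.196 ] rms px [1.11]
float [ 0.5061 -0.2724  0.0418] rms px [0.21]
red both [0.5234 0.311  0.0297 0.1386] rms px [0.58, 0.97]
red wrist [0.5236 0.3109 0.0318 0.1412] rms px [0.36]
red free [0.5234 0.311  0.0296 0.1386 0.5226] rms px [0.58, 0.97]
yellow both [0.464  0.2878 0.0676 0.1327] rms px [0.43, 0.6]
yellow wrist [0.4644 0.2879 0.0694 0.1334] rms px [0.28]
yellow free [0.4642 0.2878 0.0673 0.1326 0.5123] rms px [0.42, 0.6]
```

```bash
python3 - <<'E'
from fit import *
S=cal("scene")
def draw(im,C,P,col): 
    p=proj(C,P); cv2.polylines(im,[np.round(p*4*16).astype(int)],True,col,1,cv2.LINE_AA,4)
for n,C,(x0,x1,y0,y1) in [("top",T,(280,375,155,280)),("scene",S,(250,360,210,315))]:
    a=cv2.imread(f"pics/{n}0.png"); b=cv2.resize(a,None,fx=4,fy=4,interpolation=cv2.INTER_CUBIC); b=cv2.convertScaleAbs(b,alpha=1.8,beta=20)
    draw(b,C,rect(.092,.063,.047)([.5776,-.016,-.075]),(0,0,255)); draw(b,C,rect(.087,.058,.047)([.5776,-.016,-.075]),(0,255,255))
    draw(b,C,rect(.011,.055,.055)([.5935,-.0166,-.073]),(255,0,255))
    cv2.imwrite(f"pics/ov_{n}.png",b[y0*4:y1*4,x0*4:x1*4])
a=cv2.hconcat([cv2.resize(cv2.imread(f"pics/ov_{n}.png"),(400,480)) for n in("top","scene")]); cv2.imwrite("pics/ov.png",a)
E
```

```text
(no output)
```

View pics/ov.png

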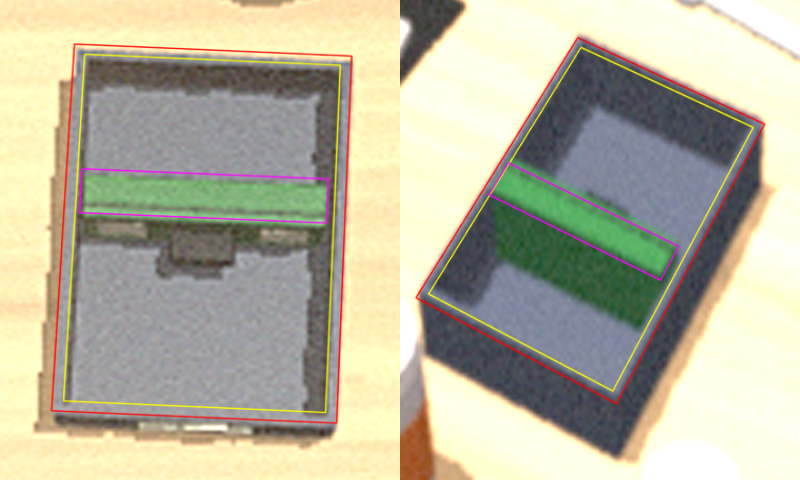

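The pan fit agrees in both other views to about 1.5 mm. Green's underside is about 60 mm from the far wall, inside the stated 56–64. Checking reachability of the whole plan, then tipping green.

```bash
cat > plan.py <<'E'
from look import *
PAN=np.array([.577,-.016]); PY=-.076
FLIP=np.diag([1.,-1,-1])
RED=(np.array([.5235,.311,.0305]),.139); YEL=(np.array([.464,.2878,.068]),.133)
def panp(x,y,z): c,s=np.cos(PY),np.sin(PY); return np.array([PAN[0]+c*x-s*y,PAN[1]+s*x+c*y,z])
def casR(yaw,tilt=np.pi/6): return R.from_euler("ZY",[yaw,tilt]).as_matrix()
E
python3 - <<'E'
from plan import *
for n,(p,y) in (("red",RED),("yel",YEL)):
    Rc=casR(y)
    for h in (.022,.1,.14): print(n,h,manip.inverse_kinematics(p+Rc[:,2]*h,Rc@FLIP))
for x in (-.055,.004): print(manip.inverse_kinematics(panp(x,0,.03),down(PY)))
for x in (-.077,.077): print("float",[manip.inverse_kinematics(panp(x,0,.07),down(PY+s*np.pi/2)) for s in (1,-1)])
d=down(PY)
manip.command_gripper(0.0); print(t())
manip.move_ptp(panp(-.025,0,.12),d)
manip.movel(panp(-.025,0,.0505),speed=.12)
manip.movel(panp(-.008,0,.051),speed=.08)
manip.movel(panp(.027,0,.058),speed=.08)
print(t(),manip.get_state()["ft_force"],manip.get_state()["grip_width"])
manip.sleep(.2)
manip.movel(panp(-.04,0,.15),speed=.25)
look("w_g1"); manip.camera("top"); print(t())
E
```

```text
red 0.022 [0.3514 0.9934 0.9401 0.1068 1.7211 1.7715]
red 0.1 [0.3412 1.018  0.6956 0.1079 1.9407 1.7856]
red 0.14 [0.3363 1.0536 0.5263 0.1121 2.0742 1.7964]
yel 0.022 [0.3482 0.8342 1.1785 0.1072 1.642  1.7655]
yel 0.1 [0.3369 0.8413 0.966  0.1054 1.8474 1.7768]
yel 0.14 [0.3315 0.86   0.8331 0.1068 1.9616 1.7841]
[-0.1694  0.5873  1.7667 -0.      0.7876  1.4774]
[-0.1599  0.6663  1.594  -0.      0.8814  1.4869]
float [array([-0.1736,  0.4933,  1.7974, -0.    ,  0.8509, -0.0976]), array([-0.1736,  0.4933,  1.7974, -0.    ,  0.8509,  3.044 ])]
float [array([-0.1505,  0.7249,  1.3315, -0.    ,  1.0852, -0.0745]), array([-0.1505,  0.7249,  1.3315, -0.    ,  1.0852,  3.0671])]
5.8667
8.8917 [-1.4585  0.2851 -0.432 ] 1.973622212506822e-05
9.8
```

View pics/w_g1.png

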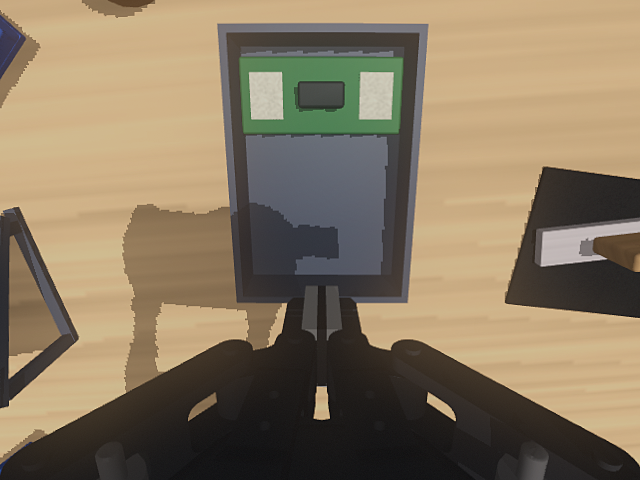

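Green lies flat in the far third with its grip up, lid corners (240,57), (403,57), (401,134) and (243,134). Measuring the remaining gap.

```bash
python3 - <<'E'
from fit import *
from plan import *
W=L("w_g1")
g=fit("green",rect(.025,.055,.027),[(W,[[240,57],[403,57],[401,134],[243,134]],1)],[.63,-.02,-.07])
p=fit("pan",rect(.092,.063,.047),[(W,[[218,24],[428,24],[408,302],[237,302]],1)],[.577,-.02,-.07])
c,s=np.cos(p[2]),np.sin(p[2]); d=g[:2]-p[:2]; print("green in pan",c*d[0]+s*d[1],-s*d[0]+c*d[1])
E
```

```text
green [ 0.6298 -0.0193 -0.0743] rms px [1.06]
pan [ 0.5779 -0.016  -0.0758] rms px [0.47]
green in pan 0.052062860501714804 0.0006890711074209565
```

14 mm would be spare for the other two. I'll push green toward the far wall via its grip to get about 22 mm, then pick red.

```bash
cat > pick.py <<'E'
from plan import *
def pick(P,yaw,name,h=.024):
    Rc=casR(yaw); n=Rc[:,2]; Rt=Rc@FLIP
    manip.command_gripper(.06)
    manip.move_ptp(P+n*.09,Rt)
    hit=manip.movel(P+n*h,speed=.1,force_limit=12)
    s=manip.get_state(); print("hit",hit,"h",(s["tool_pos"]-P)@n,"t",s["time_s"])
    if hit: manip.movel(s["tool_pos"]+n*.0015,speed=.05)
    manip.command_gripper(.0); s=manip.get_state(); print("grip",s["grip_width"],s["ft_force"])
    manip.movel(s["tool_pos"]+n*.09,speed=.15)
    s=manip.get_state(); print("lifted",s["grip_width"],s["ft_force"],s["time_s"]); look(name+"_lift")
E
python3 - <<'E'
from pick import *
d=down(PY)
manip.movel(panp(.016,0,.08),d,speed=.25)
manip.movel(panp(.016,0,.032),speed=.12,force_limit=10)
print(manip.movel(panp(.042,0,.032),speed=.05,force_limit=10))
q=manip.get_state()["tool_pos"]; c,s=np.cos(PY),np.sin(PY); print("stop pan x",c*(q[0]-PAN[0])+s*(q[1]-PAN[1]))
manip.movel(panp(.03,0,.034),speed=.15); manip.movel(panp(0,0,.15),speed=.25); look("w_g2")
print(t())
manip.move_ptp([.53,.2,.22],casR(.05,.3)@FLIP)
pick(*RED,"red")
E
```

```text
False
stop pan x 0.042063632617691867
12.4583
hit False h 0.025682918236099632 t 15.5
grip 0.02824500429572978 [ 8.7832 -2.3342 16.026 ]
lifted 0.02837051678270871 [ 0.4346 -0.6183 -2.2875] 16.6667
```

View pics/w_g2.png

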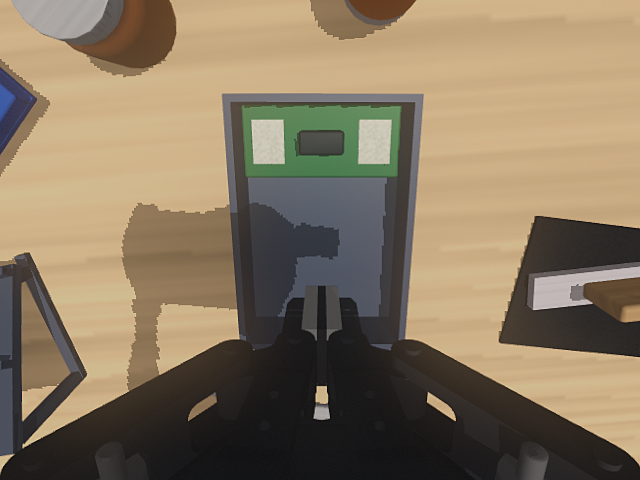

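View pics/red_lift.png

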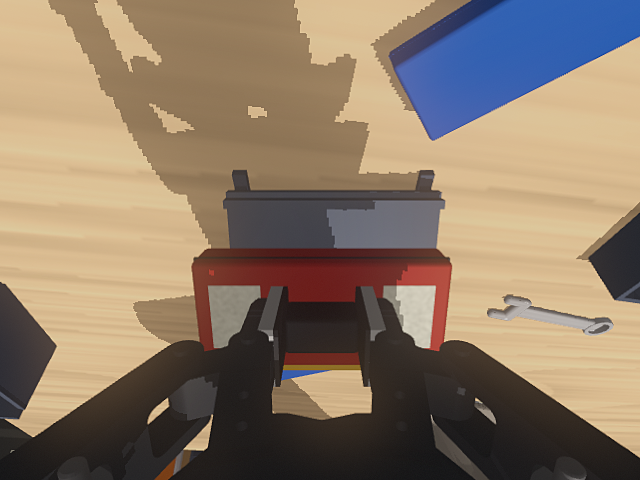

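Green has slid to the far wall side and lies flat. Red is held by its grip, level in the jaws, with its lid corners near (195,262) and (450,262). I'll check the in-hand offset by reprojection.

```bash
python3 - <<'E'
from fit import *
from plan import *
W=L("red_lift"); s=manip.get_state(); p=s["tool_pos"];Ro=s["orientation"]
im=cv2.imread("pics/red_lift.png")
b=np.array([[x,y,z] for z in (22,0) for x,y in ((25,55),(25,-55),(-25,-55),(-25,55))])/1000.
for dx,col in ((0,(0,255,255)),):
    # cassette frame in tool: x=x, y=-y, z=-z ; underside at tool z = +h
    q=(b*[1,-1,-1]+[dx,0,.0257])@Ro.T+p; uv=proj(W,q); print(uv)
    cv2.polylines(im,[uv[:4].astype(int)],True,col,1); cv2.polylines(im,[uv[4:].astype(int)],True,(255,0,255),1)
cv2.imwrite("pics/red_ov.png",cv2.resize(im[220:400,160:480],None,fx=2.5,fy=2.5))
G=L("w_g2")
g=fit("green",rect(.025,.055,.027),[(G,[[244,107],[400,107],[398,177],[245,177]],1)],[.63,-.02,-.07])
c,sn=np.cos(PY),np.sin(PY); d=g[:2]-PAN; print("green in pan",c*d[0]+sn*d[1],-sn*d[0]+c*d[1])
E
```

```text
[[192.776  247.5153]
 [453.3896 247.6686]
 [441.7967 350.0812]
 [203.9231 349.9703]
 [208.0331 232.7788]
 [437.7111 232.9181]
 [428.6661 325.3174]
 [216.7142 325.211 ]]
green [ 0.6386 -0.02   -0.0764] rms px [1.88]
green in pan 0.0617105393014901 0.0007292670918313737
```

View pics/red_ov.png

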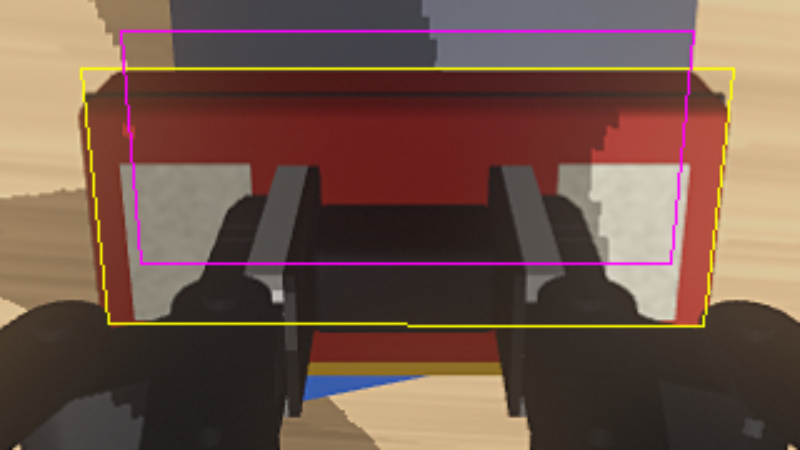

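```bash
python3 - <<'E'
from fit import *
from plan import *
s=manip.get_state(); p=s["tool_pos"];Ro=s["orientation"]
W=L("red_lift")
for q in [(.011,-.0145,-.003),(.011,.0145,-.003),(.011,-.0145,0),(-.011,-.0145,-.003)]: print(q,proj(W,Ro@np.array(q)+p))
# fit in-hand: dx, dz, pitch
b=np.array([[25,55,22],[25,-55,22],[25,50,0],[25,-50,0],[-25,0,22]])/1000.
def res(v):
    q=R.from_euler("y",v[2]).apply(b*[1,-1,-1]+[0,0,.022])+[v[0],0,v[1]]
    uv=proj(W,q@Ro.T+p); return [uv[0,0]-192.5,uv[1,0]-452,uv[0,1]-260,uv[1,1]-260,uv[2,1]-249,uv[3,1]-249,uv[4,1]-365]
r=least_squares(res,[0,.004,0]); print(r.x,r.fun)
s=manip.get_state(); print((s["tool_pos"]-RED[0])@casR(RED[1]))
E
```

```text
(0.011, -0.0145, -0.003) [[288.1543 284.7708]]
(0.011, 0.0145, -0.003) [[358.0724 284.8087]]
(0.011, -0.0145, 0) [[288.7623 281.8094]]
(-0.011, -0.0145, -0.003) [[289.4892 331.4124]]
[-0.0055  0.0013 -0.0885] [ 1.4852  0.1302  0.1298  0.2776 -1.0876 -0.9659  1.5002]
[ 0.0011 -0.0008  0.118 ]
```

Pads reproject correctly (285 vs 286), but red seems to sit about 5 mm toward −x in the hand, possibly slightly pitched. I'll hover above the pan and measure it in several views before lowering.

```bash
python3 - <<'E'
from plan import *
manip.move_ptp(panp(.008,0,.14),down(PY)); manip.sleep(.1)
look("red_hov")
for c in("top","scene"): cv2.imwrite(f"pics/{c}_redhov.png",manip.camera(c))
s=manip.get_state(); print(s["tool_pos"],s["ft_force"],s["wrist_torque"],s["time_s"])
ims=[]
for n,(x0,x1,y0,y1) in [("top_redhov",(270,390,140,260)),("scene_redhov",(240,360,190,310))]:
    a=cv2.imread(f"pics/{n}.png")[y0:y1,x0:x1]; b=cv2.convertScaleAbs(cv2.resize(a,(399,399),interpolation=cv2.INTER_CUBIC),alpha=1.6,beta=20); ims.append(b)
w=cv2.imread("pics/red_hov.png"); 
cv2.imwrite("pics/rh.png",cv2.hconcat(ims))
E
```

```text
[ 0.5853 -0.0158  0.1396] [-0.2428 -0.2531 -3.4527] [-0.0158  0.0189 -0.0024] 18.2417
```

View pics/rh.png

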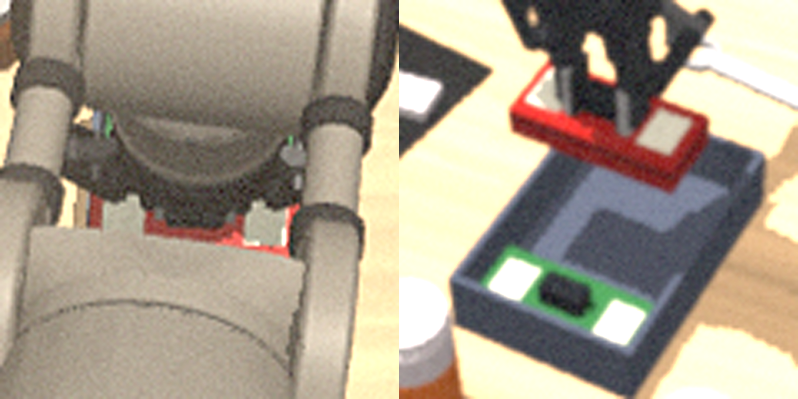

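View pics/red_hov.png

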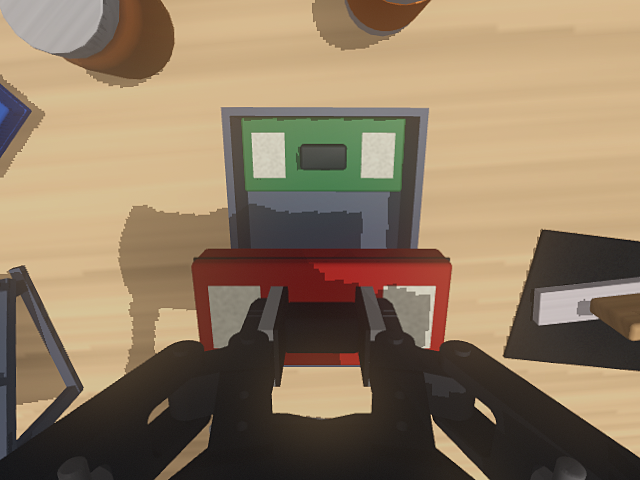

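```bash
python3 - <<'E'
from fit import *
from plan import *
s=manip.get_state(); p=s["tool_pos"];Ro=s["orientation"]
W=L("red_hov"); S=cal("scene")
b=np.array([[25,55,22],[25,-55,22],[-25,-55,22],[-25,55,22],[25,55,0],[25,-55,0],[-25,0,22]])/1000.
def q(v): return (R.from_euler("y",v[2]).apply(b*[1,-1,-1]+[0,0,.022])+[v[0],v[3],v[1]])@Ro.T+p
sc=np.array([[323,239.6],[274.3,221.6],[284.8,209.5],[333,226],[323.3,247],[274.3,228.5]])
f1=lambda v:(proj(S,q(v))[:6]-sc).ravel()
def f2(v):
    uv=proj(W,q(v)); return np.array([uv[0,0]-192.5,uv[1,0]-451.5,uv[0,1]-261,uv[1,1]-261,uv[4,1]-249,uv[5,1]-249,uv[6,1]-365.5])
for n,f in (("scene",f1),("wrist",f2),("both",lambda v:np.r_[2*f1(v),f2(v)])):
    r=least_squares(f,[0,.004,0,0]); print(n,r.x,"\n",r.fun)
a=cv2.imread("pics/scene_redhov.png")[200:260,260:345]; cv2.imwrite("pics/sc_red.png",cv2.convertScaleAbs(cv2.resize(a,None,fx=9,fy=9,interpolation=cv2.INTER_CUBIC),alpha=1.4,beta=15))
E
```

```text
scene [-0.0307  0.0239  0.1484  0.0111] 
 [-0.485  -0.3981 -0.1314 -0.5816  1.7697 -0.7971  0.7564 -0.1087 -1.5366
  0.8063 -0.2724  1.0635]
wrist [-0.0058  0.002  -0.0762 -0.001 ] 
 [ 0.4768 -0.4764  0.0242  0.2972 -0.8694 -0.63    1.073 ]
both [-0.0061 -0.0002 -0.0125 -0.001 ] 
 [-1.7045  5.9449 -4.018   4.2039  0.5417 -3.2387  1.8801 -0.6549 -2.1558
  6.5651 -2.4151  5.86   -2.5585  2.3566  3.5529  3.8328 -0.8649 -0.6201
  2.3678]
```

View pics/sc_red.png

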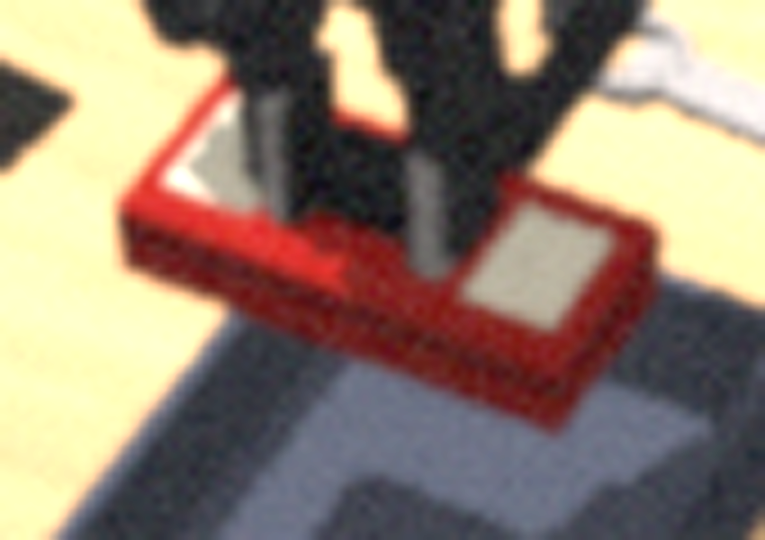

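```bash
python3 - <<'E'
from fit import *
from plan import *
s=manip.get_state(); p=s["tool_pos"];Ro=s["orientation"]
S=cal("scene")
b=np.array([[25,55,22],[25,-55,22],[-25,-55,22],[-25,55,22],[25,55,0],[25,-55,0]])/1000.
def q(v): return (R.from_euler("y",v[2]).apply(b*[1,-1,-1]+[0,0,.022])+[v[0],v[3] if len(v)>3 else 0,v[1]])@Ro.T+p
sc=np.array([[323.1,238.9],[273.9,222.6],[285.3,208.7],[332.8,225.6],[321.7,247.8],[274.2,229.1]])
a=cv2.imread("pics/scene_redhov.png"); A=cv2.resize(a,None,fx=9,fy=9,interpolation=cv2.INTER_CUBIC); A=cv2.convertScaleAbs(A,alpha=1.4,beta=15)
for v,c in (([-.0057,.0015,-.08],(0,255,255)),([-.0057,.0015,0],(255,255,0))):
    u=((proj(S,q(v))+.5)*9).astype(int); cv2.polylines(A,[u[:4]],True,c,1); cv2.polylines(A,[u[[0,4,5,1]]],True,c,1)
cv2.imwrite("pics/sc_red2.png",A[1800:2340,2340:3105])
r=least_squares(lambda v:(proj(S,q(v))-sc).ravel(),[0,.002,0,0]); print(r.x,r.fun)
r=least_squares(lambda v:(proj(S,q([v[0],.002,v[1]]))-sc).ravel(),[0,0]); print(r.x,r.fun)
E
```

```text
[-0.0334  0.0276  0.1088  0.0135] [-1.0777  0.674   0.0436 -1.1271  1.0051 -0.2502  0.4904 -0.0403 -0.2188
  0.0806 -0.1743  0.639 ]
[-0.0116  0.1404] [-0.0413  0.9219 -0.6024 -1.5078  0.7783 -0.4305  1.8232  0.3441  0.62
  0.8211 -0.9903  0.7328]
```

View pics/sc_red2.png

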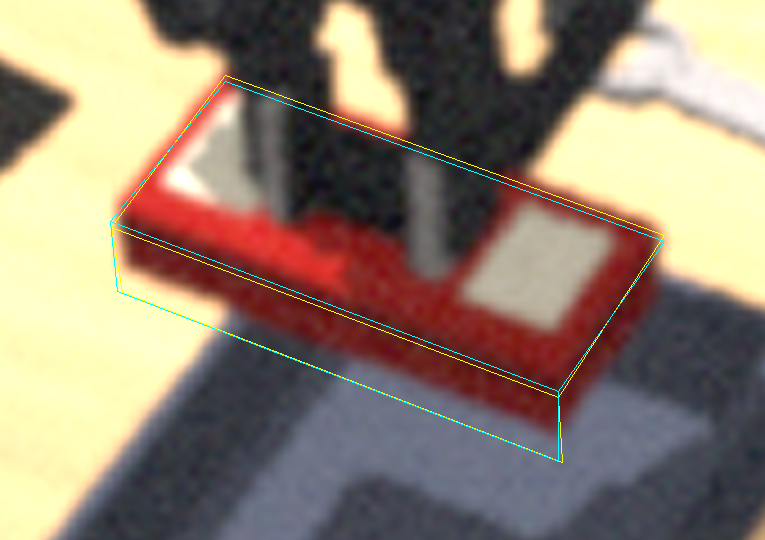

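The views put red about 6 mm back in the hand. The pitch estimates disagree (−0.08 from the wrist, +0.14 from scene, where the edges blur), so I take it as about 0. Lowering with that offset and a force stop.

```bash
python3 - <<'E'
from plan import *
manip.movel(panp(.009,0,.06),down(PY),speed=.12)
look("red_low0")
hit=manip.movel(panp(.009,0,.024),speed=.05,force_limit=6); s=manip.get_state(); print(hit,s["tool_pos"],s["ft_force"],s["wrist_torque"],s["time_s"])
look("red_low")
E
```

```text
True [ 0.5852 -0.0166  0.0269] [-0.3091  0.5241  4.5818] [-0.0235 -0.0887  0.0167] 19.7333
```

View pics/red_low.png

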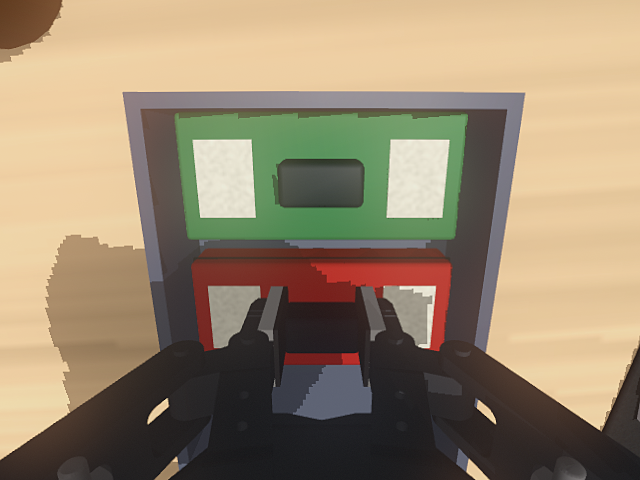

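Red is down on the pan floor (contact at TCP z 27 mm, which is lid height) with a small gap to green. Releasing it and picking yellow; since 24 mm pressed the lid before, I grip slightly higher this time.

```bash
python3 - <<'E'
from pick import *
manip.command_gripper(.05)
p=manip.get_state()["tool_pos"]
manip.movel(p+[0,0,.13],speed=.25)
look("red_set"); print(t(),manip.get_state()["tool_pos"])
manip.move_ptp([.48,.28,.22],casR(.13,.35)@FLIP); look("yel_pre"); print(t())
E
```

```text
20.8417 [ 0.5833 -0.0163  0.1541]
22.1083
```

View pics/red_set.png

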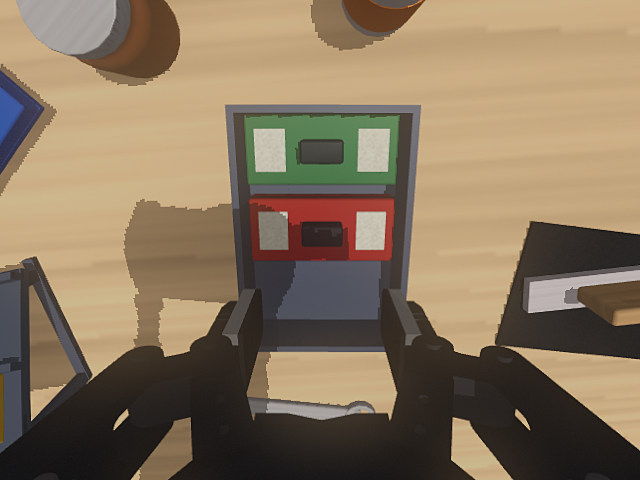

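View pics/yel_pre.png

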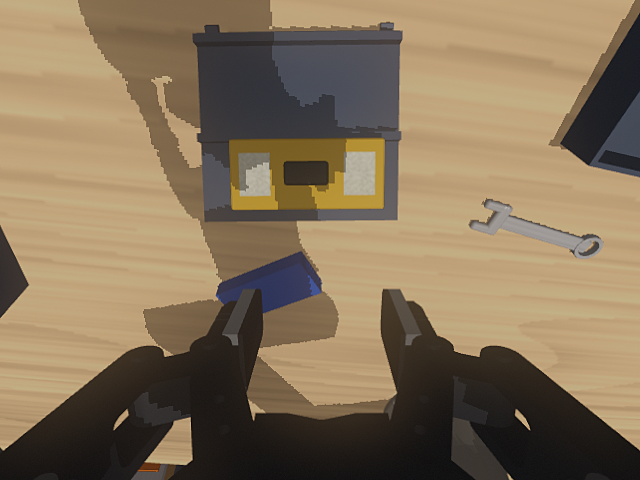

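Red lies flat behind green, with a free near third below row 262. Yellow is at (231–384, 139–209). Refitting yellow from this closer, normal-facing view, and red in the pan.

```bash
python3 - <<'E'
import cv2
o=[]
for n,(x0,x1,y0,y1) in [("yel_pre",(215,400,120,225)),("red_set",(220,425,100,355))]:
    a=cv2.imread(f"pics/{n}.png")[y0:y1,x0:x1]; f=4 if n[0]=="y" else 2
    b=cv2.convertScaleAbs(cv2.resize(a,None,fx=f,fy=f,interpolation=cv2.INTER_CUBIC),alpha=1.5,beta=20); cv2.imwrite(f"pics/z_{n}.png",b)
E
```

```text
(no output)
```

View pics/z_yel_pre.png

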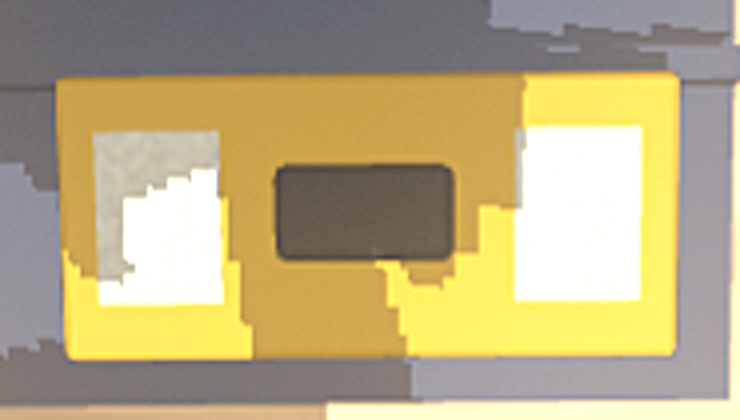

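View pics/z_red_set.png

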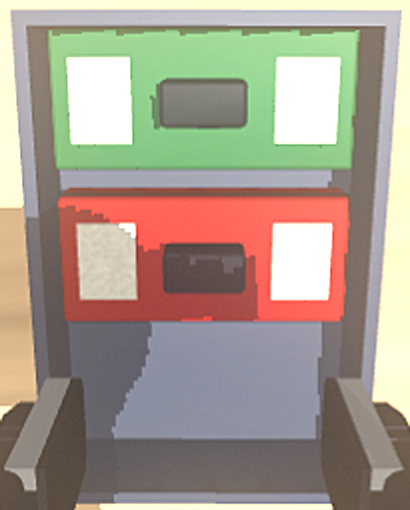

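```bash
python3 - <<'E'
from fit import *
from plan import *
W=L("red_set"); c,sn=np.cos(PY),np.sin(PY)
for n,uv in (("red",[[250,198.5],[394,198.5],[391.5,260],[252.5,260]]),("green",[[244.5,116],[399.5,116],[396,183.5],[247,183.5]])):
    g=fit(n,rect(.025,.055,.027),[(W,uv,1)],[.6,-.02,-.07]); d=g[:2]-PAN; print(" in pan",c*d[0]+sn*d[1],-sn*d[0]+c*d[1],g[2]-PY)
Y=L("yel_pre"); uv=[[229.2,139.5],[384.5,138],[383.8,209],[232,210]]
x0=[.464,.288,.068,.133]
fit("yel",cas(np.pi/6),[(Y,uv,1)],x0); fit("yel",cas(np.pi/6),[(Y,uv,1),(L("w_rack"),[[246,143.3],[369.7,125.3],[377.7,179],[250,195.7]],1)],x0)
v=fit("yelfree",cas(None),[(Y,uv,1),(L("w_rack"),[[246,143.3],[369.7,125.3],[377.7,179],[250,195.7]],1)],x0+[.5])
# grip centre check
Rc=casR(.133); print(proj(Y,np.array([.464,.2878,.068])+Rc@[0,0,.038]), "obs",215+365/4,120+212/4)
E
```

```text
red [ 0.58   -0.0156 -0.075 ] rms px [1.09]
 in pan 0.00292557103921016 0.000664034157471452 0.0009756483674472488
green [ 0.6392 -0.0198 -0.0764] rms px [1.45]
 in pan 0.06227416432220838 0.0009112244469236669 -0.00038419635566737387
yel [0.464  0.2876 0.072  0.1384] rms px [0.1]
yel [0.4643 0.2877 0.0723 0.1362] rms px [0.29, 0.59]
yelfree [0.4642 0.2876 0.0724 0.1363 0.5307] rms px [0.3, 0.59]
[[306.2539 170.5706]] obs 306.25 173.0
```

Red sits at pan x +3 mm and is parallel to the pan. That leaves 65 mm for yellow's 50, so yellow's centre should go at about −54 mm. The closer view puts yellow at z≈71.5 mm, higher than first fitted, so I'll use that.

```bash
python3 - <<'E'
from pick import *
pick(np.array([.4643,.2877,.0715]),.1365,"yel",h=.0255)
E
```

```text
hit False h 0.027057797330886955 t 23.5833
grip 0.028566715630442056 [ 2.3568 -0.1029  5.9897]
lifted 0.028360767302500995 [-0.1783 -0.4038 -3.0214] 24.725
```

View pics/yel_lift.png

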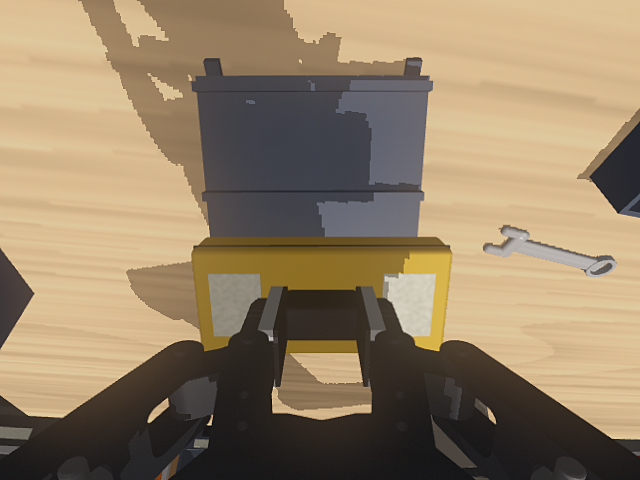

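Yellow is held, with its lid edges at rows 248 and 352. Against red's, that puts it about 0.5 mm off centre in the hand. Placing it at pan x −54 mm.

```bash
python3 - <<'E'
from plan import *
d=down(PY)
manip.move_ptp(panp(-.0535,0,.14),d)
manip.movel(panp(-.0535,0,.055),speed=.12); look("yel_low0")
hit=manip.movel(panp(-.0535,0,.024),speed=.05,force_limit=6); s=manip.get_state(); print(hit,s["tool_pos"],s["ft_force"],s["wrist_torque"],s["time_s"])
look("yel_low")
E
```

```text
True [ 0.5233 -0.0119  0.0277] [-0.7247 -0.3563  1.9365] [ 0.0846 -0.0629 -0.0118] 27.4
```

View pics/yel_low.png

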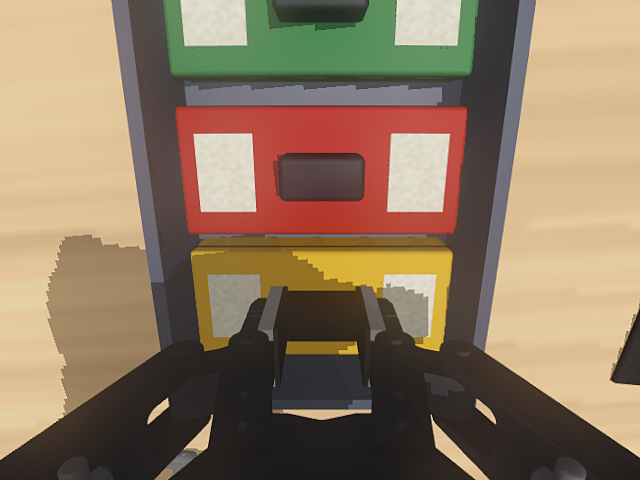

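Yellow is on the floor next to red. Releasing it and checking from above, then going for the float.

```bash
python3 - <<'E'
from plan import *
manip.command_gripper(.05)
p=manip.get_state()["tool_pos"]
manip.movel(p+[0,0,.14],speed=.25); look("yel_set"); print(t())
F=np.array([.5061,-.2724]); fy=.0418
manip.move_ptp([F[0],F[1],.14],down(fy+np.pi/2)); look("float_pre"); 
for c in("top","scene"): cv2.imwrite(f"pics/{c}_3.png",manip.camera(c))
print(t())
E
```

```text
28.55
30.5583
```

View pics/yel_set.png

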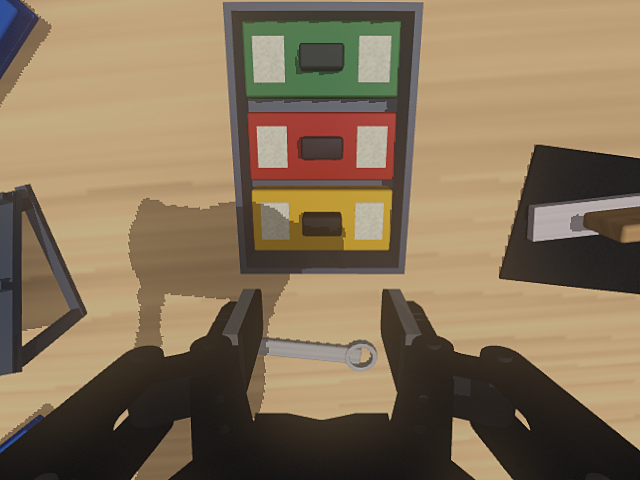

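View pics/float_pre.png

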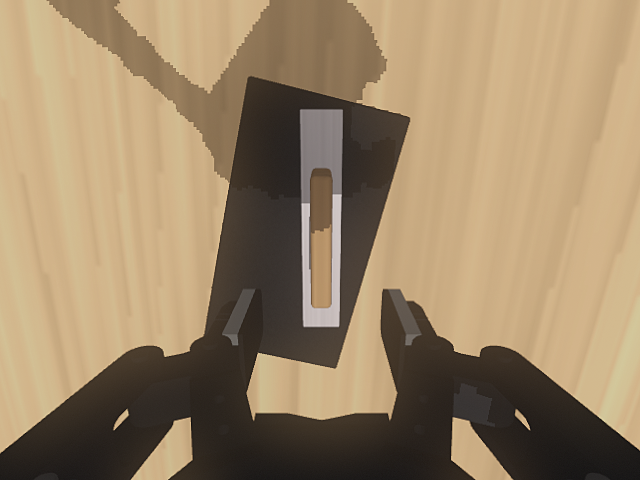

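View pics/scene_3.png

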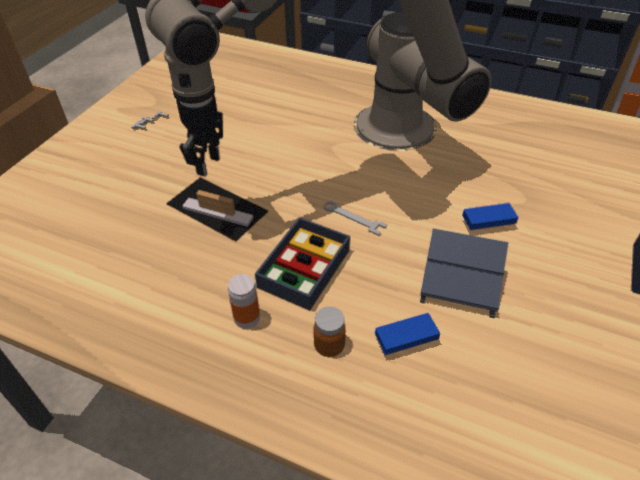

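All three lie flat in the pan: green at (321,57), red (321,147) and yellow (321,222). Nothing else has been disturbed. The float is centred between the fingers. Refit float and pad, then grasp.

```bash
python3 - <<'E'
from fit import *
from plan import *
W=L("float_pre"); P=L("w_pad")
f=fit("float",rect(.015,.085,.014),[(W,[[342,110],[340,327],[303,327],[301,110]],1)],[.5,-.27,.04])
m=rect(.06,.11,.004); m3=lambda x:m(x)[[0,1,3]]
r=least_squares(lambda x:np.r_[(proj(W,m3(x))-[[410,118],[335,367],[248,77]]).ravel()],[.4875,-.286,-.19]); print("pad",r.x,r.fun)
fit("pad both w_pad",m,[(P,[[228.3,45.3],[447,93],[415.3,207],[214.3,167.3]],1)],[.48,-.28,-.1])
fit("pad top",m,[(T,[[416,225],[528,242],[523,301],[409,284]],1)],[.48,-.28,-.1])
fit("float top",rect(.015,.085,.014),[(T,[[417.5,246],[505,242],[506.5,257],[419.5,263]],1)],[.48,-.28,0])
E
```

```text
float [ 0.5069 -0.2723  0.0425] rms px [0.68]
pad [ 0.4876 -0.2859 -0.1962] [ 0.747  -0.178   0.4038  2.8848 -1.0464 -1.5156]
pad both w_pad [ 0.4875 -0.2858 -0.196 ] rms px [1.11]
pad top [ 0.4852 -0.286  -0.1759] rms px [0.75]
float top [ 0.5051 -0.2719  0.0319] rms px [0.53]
```

```bash
python3 - <<'E'
from plan import *
F=np.array([.5066,-.2723]); fy=.042; d=down(fy+np.pi/2)
manip.command_gripper(.04)
manip.movel([F[0],F[1],.026],d,speed=.12,force_limit=12)
manip.command_gripper(0); s=manip.get_state(); print(s["grip_width"],s["tool_pos"],s["ft_force"])
h=s["tool_pos"][2]-.004
manip.movel(s["tool_pos"]+[0,0,.10],speed=.2); look("float_up")
d2=down(PY+np.pi/2)
manip.move_ptp(panp(-.076,0,.047+h+.03),d2)
f0=manip.get_state()["ft_force"]
hit=manip.movel(panp(-.076,0,.047+h-.004),speed=.04,force_limit=5); s=manip.get_state()
print("land",hit,s["tool_pos"],"expect z",.047+h,s["ft_force"]-f0,s["wrist_torque"],s["time_s"]); print("h",h)
look("rim0")
cv2.imwrite("pics/scene_rim0.png",manip.camera("scene")[120:420,150:550])
E
```

```text
0.013332762915909643 [ 0.5069 -0.2725  0.0267] [-0.9461  0.2038  4.8943]
land True [ 0.5009 -0.0102  0.0697] expect z 0.06971656142161317 [-1.0283  0.1505  7.8558] [-0.0212  0.1212 -0.0416] 34.7
h 0.02271656142161317
```

View pics/rim0.png

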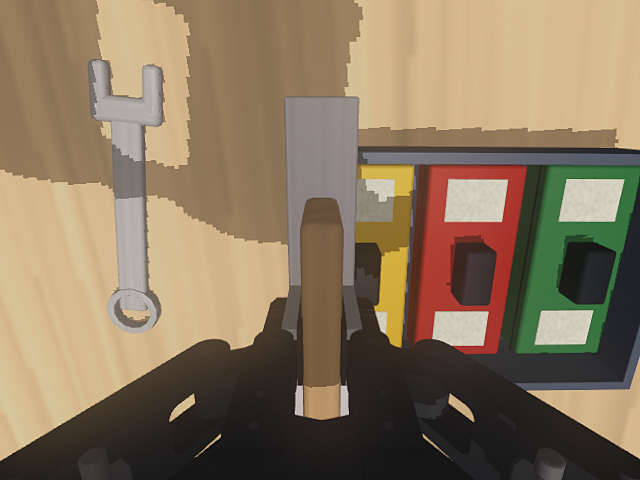

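View pics/scene_rim0.png

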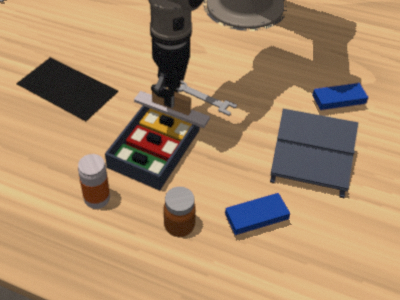

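The float rests across the near rim, with contact exactly at the expected 47 mm height. Sweeping with light pressure.

```bash
python3 - <<'E'
from plan import *
zc=.0697
r=manip.movel(panp(.076,0,zc-.0006),down(PY+np.pi/2),speed=.07,force_limit=25); s=manip.get_state()
q=s["tool_pos"]; c,sn=np.cos(PY),np.sin(PY); d=q[:2]-PAN
print("stopped",r,"pan xy",c*d[0]+sn*d[1],-sn*d[0]+c*d[1],"z",q[2],s["ft_force"],s["time_s"],s["grip_width"])
look("rim1"); cv2.imwrite("pics/scene_rim1.png",manip.camera("scene")[120:420,150:550])
E
```

```text
stopped False pan xy 0.0754269295175026 9.088991429929798e-05 z 0.06974440092432341 [-5.2106  0.7583  8.0025] 37.1333 0.013212055876212514
```

View pics/rim1.png

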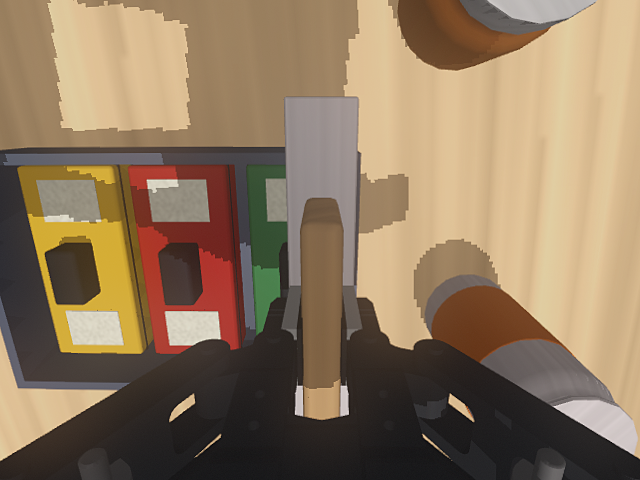

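View pics/scene_rim1.png

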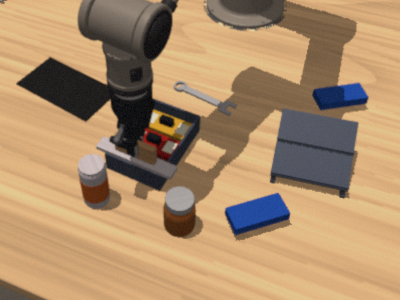

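The sweep reached the far end at constant height without a snag. Standing the float back on the middle of the pad.

```bash
python3 - <<'E'
from plan import *
h=.0227; d=down(-.19+np.pi/2)
p=manip.get_state()["tool_pos"]
manip.movel(p+[0,0,.07],speed=.2)
manip.move_ptp([.487,-.286,.004+h+.04],d)
hit=manip.movel([.487,-.286,.004+h-.004],speed=.04,force_limit=5); s=manip.get_state(); print(hit,s["tool_pos"],s["ft_force"],s["time_s"])
manip.command_gripper(.04)
p=manip.get_state()["tool_pos"]
manip.movel(p+[0,0,.12],speed=.15)
look("float_end")
manip.move_ptp([.42,-.42,.3],d); manip.sleep(.3)
for c in("top","scene"): cv2.imwrite(f"pics/{c}_end.png",manip.camera(c))
print(t())
E
```

```text
True [ 0.4865 -0.2858  0.0266] [-0.8683  1.0972  4.8983] 39.8667
42.5083
```

View pics/float_end.png

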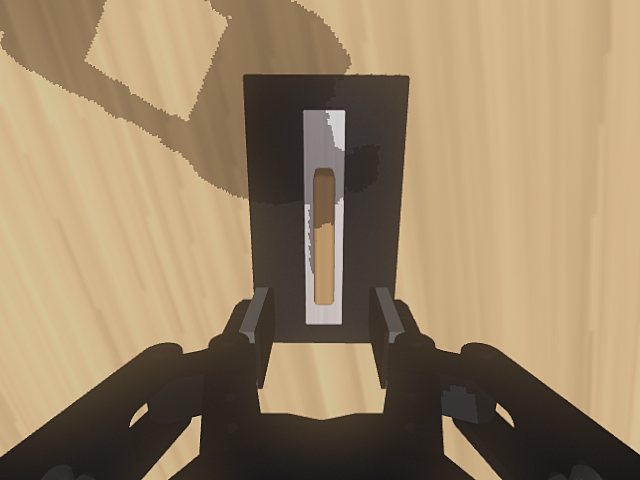

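View pics/top_end.png

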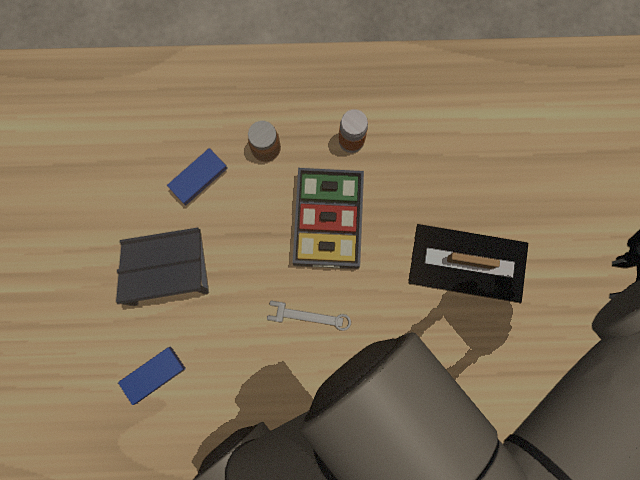

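View pics/scene_end.png

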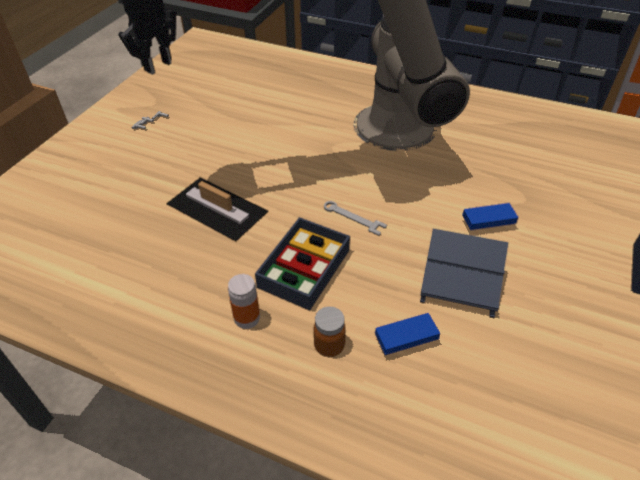

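The final views show three cassettes flat in the pan, at (329,186), (328,217) and (327,246) in top. The float is centred on the pad at (470,263). Jar, can and wrench are at their start pixels, and the arm is clear. Handing in.

```bash
python3 - <<'E'
from bench import manip
print(manip.sign_off(), manip.get_state()["time_s"])
E
```

```text
the job is handed in; nothing more can be done
the job is handed in; nothing more can be done
```

The job is done and handed in at about 42.5 s on the robot's clock. I tipped green flat and slid it to the far wall, then set red and yellow in beside it with force-stopped lowering. After that I swept the float along the rim from the near end to the far end and stood it back on the middle of the pad.

**Last checks:**
- **Cassettes:** all three lie flat with their grips up.
- **Sweep:** the float touched down at the expected rim height and ran about 151 mm at constant height without snagging.
- **Bystanders:** the jar, the can and the wrench still show at their starting pixels.
- **Float:** it looks centred on the pad and square with it, within a couple of mm.

**What disagreed:**
- **Red in the hand:** my first height for the rack cassettes was about 3 mm low, so red was gripped about 6 mm off centre. I corrected for this when placing it.
- **Red's tilt:** the wrist and scene views disagreed on its tilt in the hand. It lay flat in the pan once I let go.

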